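Check the ink case against its layout card

ROBOT

A 6-joint arm with a two-finger parallel gripper is mounted at the origin on the work surface. World frame = base frame: x ahead of the robot, y to its left, z up, the work surface at z = 0. Lengths are in m, angles in rad, forces in N, time in s.
With the tool pointing down it reaches from about 0.425 to 0.95 m from the base axis. Payload 3.5 kg.
Tool frame: the origin (TCP) lies midway between the tips of the shut fingers; the grasp point (between the pads) lies 19 mm behind it (ctrl.pinch_z is the distance from the TCP to the grasp point, in m); z points along the fingers, y is the line along which they close (so a half turn about z gives the same grasp; the last joint's range is limited). The gripper opens to 85 mm and grips with 20 to 120 N. Pads are 22 mm wide; open, the fingers measure 114 mm over their backs; the gripper's body (76 mm by 85 mm) begins 54 mm behind the grasp point. The pads swing forward as they close: fully open they stand 13 mm farther back than shut.
Start: joints at [1.188, 0.286, 1.577, -0, 1.279, -0.15], TCP at [0.156, 0.657, 0.231] pointing down, gripper open.
Joint ranges: [-2.77, 2.77], [-0.9, 2.22], [0.21, 2.48], [-1.53, 4.67], [0.24, 2.81], [-2.84, 2.84]. Speed limits (rad/s): [2.79, 2.79, 3.14, 3.14, 3.14, 3.14].

INTERFACE

Orientations are given as a unit quaternion [x, y, z, w].
In Python, from plant import get_state, viewer, sign_off, ctrl gives the robot as it stands. The module is installed in compiled form; this text tells all that it offers.
- The arm moves only by the shell command python3 -m handwheel 'ROWS' [FORCE]. ROWS is JSON, a list that holds one entry, the list of rows, each a list of 5 numbers: the finger opening in m, from 0 to 0.0854, then the shift along the tool's x, y, z in m, then the turn about the tool's z in degrees. In form: [[[claw, x, y, z, spin], ...]]. A call has 1 to 12 rows; each row shifts and turns the commanded pose from where the row before left it, along the tool's axes as they then stand; what a row does not reach is not made up. A row lasts 1/12 s, in which the tool goes at most 41.7 mm and 7.16 degrees, less where a joint would pass 70% of its speed; a pose out of reach is approached as far as the arm can. A call is refused whole if a number of a shift passes 0.0417 or a number of a turn 7.16, either way. A call with a gripper value outside its range is refused whole. The fingers move at their own pace and stop on an object; FORCE is the grip in N (left out, the last holds). Time passes only in rows, so rows that do not move let the fingers close. It gives the time, the measured TCP pose, the force, the opening and the grip force at its end, in the units of the state.
- get_state(): the state, without advancing time (a new reading comes with each control period).
- viewer.read_camera(name): name is "scene" or "top"; returns the picture (384x512x3 uint8, blue, green, red); there is no depth.
- viewer.camera_params(name): a dict with "fov_y" (degrees; the focal length in pixels is half the picture's height over the tangent of half this angle, whatever the lens; pixels are square), "cx", "cy" (the principal point, pixels), "xyz" and "attitude" of the camera in the world. Camera axes: x right, y up, looking along -z (the intrinsics and any distortion apply to the point x, -y, -z); pixel columns grow to the right and rows downward; lengths in m; the calibration is good to about 2 mm. A picture is of the moment at which its call begins. camera_params takes no time and is no camera call.
- sign_off(): hands the job in; it is judged then, once.
Trained networks look in the newest picture that a camera, given by its name, has taken for a name from the list of things; names that differ only in an ending like _2 or _b are one class to them, and where a whole thing is asked for, a point or a joint stands for the part that bears it (a point fixed in the world has none). Each returns a list of dicts, best first, with "confidence" (0 to 1); they miss things now and then, are a little off and sometimes report something else, mostly with a low value. They report only what shows in the picture. A call takes as long as a camera call. They do not tell look-alikes from the thing itself.
- viewer.look_for(camera, name): "extent" ([left, top, width, height] as shares, 0 to 1, of the picture: columns of its width, rows of its height, round what is visible of it).
- viewer.outline_of(camera, name): "mask" (384x512 bool, what is visible of it) and "extent" ([left, top, width, height] as shares, 0 to 1, of the picture: columns of its width, rows of its height, round what is visible of it).
- viewer.pinpoint(camera, name): "xy" ([column, row] as shares, 0 to 1, of the picture: columns of its width, rows of its height: a listed point, or the origin of a listed thing).
The state is a dict: "time": time; "qpos": joint angles; "dq": joint speeds; "joint_efforts": joint torques, N m; "eef_pos": TCP position; "tcp_rot": TCP orientation; "contact_force": force on the tool from outside, world axes, zero at the start; "wrist_torque": the same for the moment, N m; "opening": opening from 0.0 (shut) to 1.0 (fully open); "finger_force": force on a finger pad.
Only numpy, scipy, OpenCV 4.12 (cv2) and the standard library are available. Lean on these libraries where they do the work, as an engineer would, in place of code of your own. Each camera call takes 0.05 s, during which the arm holds its last target. There are 200 camera calls.

TASK

Open the dark wooden ink case by its brass pull tab and leave the lid standing open. The card beside the case shows, with one colour square in line with each compartment, which ink colour belongs there: find the jar in the case whose colour differs from its square, take it out and set it down upright in the white tray, without dropping it in. Leave the other two jars standing in their compartments.

Things in the scene. Friction and masses are not known exactly. Their poses are not given: they have to be found in the camera images.
- lid (a joint): opening angle of the case's lid, rad: 0 shut, 2.0 wide open against its stop. It starts shut or slightly ajar. A stiff hinge keeps it wherever it is left (about 2 N at the tab moves it). The lid is 8 mm thick.
- lid_tab (a point): point to pinch on the brass pull tab of the lid: a flat bar 26 mm wide (along the hinge line) and 10 mm thick that sticks out 45 mm beyond the lid's edge opposite the hinge; the point is at mid-thickness, on its middle line, 30 mm out from the lid's edge. Axes turn with the lid: x points from the tab to the hinge, y lies along the hinge line, z is the lid's upward normal.
- lid_hinge (a point): middle of the hinge line, 62 mm above the desk, on one long wall of the case; same axes as the tab. In these axes the tab point is at (-160, 0, 5) mm. The case is fixed: 130 mm wide, 290 mm long (along the hinge line), 62 mm high, walls and floor 5 mm; three compartments in a row along the hinge line, middles 84 mm apart, outer ones 56 mm from the end walls; ribs between them end 17 mm above the desk.
- blue_a_center (a point): a blue closed ink jar, coloured all over with a narrow white band, 38 mm across at the body (34 mm at the cap), 47 mm tall, about 80 g, standing upright and loose; the point is its centre, half-way up, z axis up. In one compartment of the case.
- blue_b_center (a point): the other blue jar, just like the first, in another compartment: a closed ink jar, coloured all over with a narrow white band, 38 mm across at the body (34 mm at the cap), 47 mm tall, about 80 g, standing upright and loose; the point is its centre, half-way up, z axis up.
- green_center (a point): the green jar in the third compartment: a closed ink jar, coloured all over with a narrow white band, 38 mm across at the body (34 mm at the cap), 47 mm tall, about 80 g, standing upright and loose; the point is its centre, half-way up, z axis up.
- place_blue (a point): middle of the floor (5 mm above the desk) of the compartment that the card's blue square stands for. The white layout card lies flat on the desk along the tab side of the case, with a blue, an orange and a green square (44 x 52 mm), each 150 mm from the middle of its own compartment, straight across. A jar may stand up to 12 mm off the middle.
- place_orange (a point): the same for the card's orange square: middle of the floor of the compartment meant for orange ink.
- tray_in (a point): middle of the floor of the square white tray (130 x 130 mm outside, 22 mm high, walls and floor 6 mm, open on top, fixed); the floor lies 6 mm above the desk. The tray is empty.
Not all that is in view belongs to the job. Several things look just like the part that bears tray_in: the one meant starts nearest to the robot's base.

How it is judged:
By the outcome, as a careful person would: the job done as asked, in the order asked, and still so for the second after the job is handed in, with the robot touching nothing.
It also fails if it takes over 48 s, if anything falls off the work surface, if the arm or the gripper's body presses on something with over 40 N, if the wrist force passes 120 N, or if a joint passes its speed limit or range.

## Working session

There is one attempt and no reset: what is moved stays moved. The work goes in short steps, Python scripts to look and compute and a shell command to move; the robot and the scene stay as the last step left them, time stands still between calls to the robot, and variables do not carry over. Pictures are saved under pics/ and viewed, at most 10 in all, crops included, and the job is handed in when it is done.

```bash
mkdir -p pics; cat > h.py <<'E'
import numpy as np, cv2
from scipy.spatial.transform import Rotation as R
from plant import get_state, viewer, sign_off, ctrl
W,H=512,384
def ray(cam,u,v):
    p=viewer.camera_params(cam); f=H/2/np.tan(np.radians(p['fov_y'])/2)
    d=np.array([(u-p['cx'])/f,-(v-p['cy'])/f,-1.])
    return np.array(p['xyz']),R.from_quat(p['attitude']).apply(d)
def onz(cam,u,v,z):
    o,d=ray(cam,u,v); return o+d*(z-o[2])/d[2]
def tri(uv1,uv2):
    o1,d1=ray('scene',*uv1); o2,d2=ray('top',*uv2)
    d1/=np.linalg.norm(d1); d2/=np.linalg.norm(d2)
    s=np.linalg.lstsq(np.c_[d1,-d2],o2-o1,rcond=None)[0]
    a,b=o1+s[0]*d1,o2+s[1]*d2
    return (a+b)/2,np.linalg.norm(a-b)
E
python3 - <<'E'
from h import *
for c in('scene','top'):
    print(c,viewer.camera_params(c))
    im=viewer.read_camera(c); cv2.imwrite(f'pics/{c}0.png',cv2.resize(im,(768,576)))
    for n in('lid_tab','lid_hinge','tray_in','place_blue','place_orange','blue_a_center','green_center'):
        print(c,n,[(round(r['confidence'],2),np.round(np.array(r['xy'])*[W,H],1)) for r in viewer.pinpoint(c,n)])
print(get_state(),ctrl.pinch_z)
E
```

```text
scene {'fov_y': 54.45920386637044, 'cx': 247.27926896130958, 'cy': 193.3657640769962, 'xyz': array([ 0.95046338, -0.71073165,  0.65452288]), 'attitude': array([0.38933834, 0.13165795, 0.2815596 , 0.86706749])}
scene lid_tab [(0.57, array([286.7, 144.5])), (0.17, array([275.3, 137.8]))]
scene lid_hinge [(0.69, array([309.4, 124.4]))]
scene tray_in [(0.74, array([179.5, 249.6])), (0.7, array([ 91.7, 293.2]))]
scene place_blue []
scene place_orange []
scene blue_a_center [(0.49, array([327.8, 152.6]))]
scene green_center [(0.58, array([301.4, 143.6]))]
top {'fov_y': 50.84926103234546, 'cx': 251.50397035089313, 'cy': 188.1535555552459, 'xyz': array([ 0.40713079, -0.20032098,  1.04386199]), 'attitude': array([-0.06517955,  0.05319194,  0.7084278 , -0.70075124])}
top lid_tab [(0.65, array([160. , 201.9]))]
top lid_hinge [(0.7, array([101.4, 213.1]))]
top tray_in [(0.87, array([322.1, 218.5])), (0.74, array([400.3, 245.7]))]
top place_blue []
top place_orange []
top blue_a_center []
top green_center []
{'time': 0.8, 'qpos': array([ 1.18802213e+00,  2.86275846e-01,  1.57667033e+00, -1.19979372e-05,
        1.27861405e+00, -1.50011316e-01]), 'dq': array([-0.00158156, -0.00064001, -0.00010289,  0.00189857, -0.00153755,
       -0.00165451]), 'joint_efforts': array([ 6.73243576e-04, -4.05905950e+01, -2.92931771e+01, -9.53491485e-05,
        2.75418670e-04, -4.63612380e-06]), 'eef_pos': array([0.15567966, 0.65679691, 0.23135708]), 'tcp_rot': array([1.16117175e-01, 9.93235522e-01, 1.41330722e-05, 9.81140113e-06]), 'contact_force': array([ 1.15376316, -0.09692099, -0.09042642]), 'wrist_torque': array([ 0.06087355,  0.01909436, -0.04361354]), 'finger_force': 0.0, 'opening': 1.0004279563578158} 0.0187
```

View pics/scene0.png

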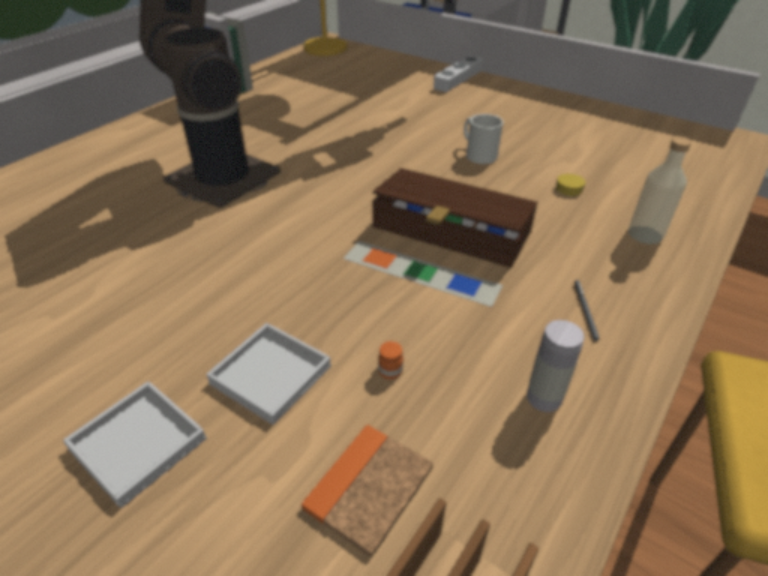

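View pics/top0.png

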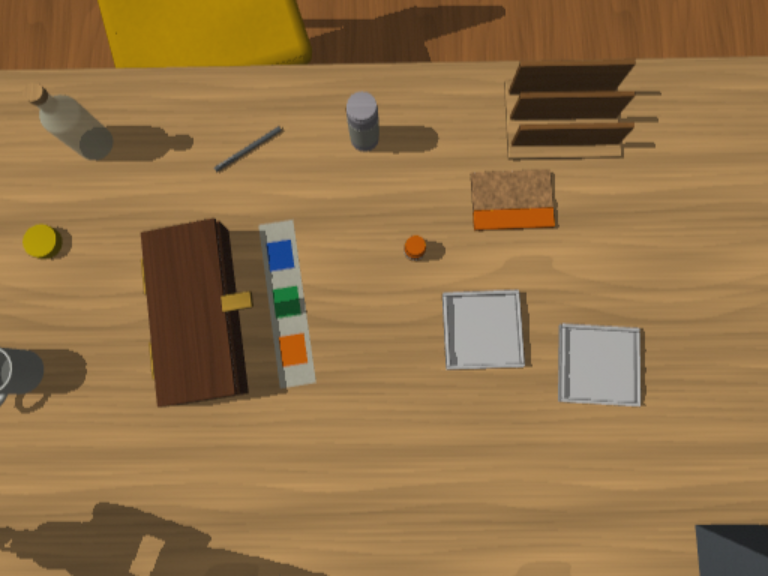

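Both pictures show the case (lid slightly ajar) with its brass tab at scene (438,213) and top (236,301). The card's squares in the top picture are blue (281,255), green (287,301) and orange (293,349). In the scene picture I see two trays, at (268,372) and (134,441), and a loose orange jar (390,357). The orange squares and jars, the cork pad and the second tray could all be mistaken for parts of the job.

```bash
python3 - <<'E'
from h import *
print('tab',tri((286.7,144.5),(160,201.9)),tri((292,142),(157.5,200.7)))
print('hinge',tri((309.4,124.4),(101.4,213.1)))
print('trayA',tri((179.5,249.6),(322.1,218.5)),'trayB',tri((91.7,293.2),(400.3,245.7)))
k=2/3
for n,u,v in(('blue',281,255),('green',287,301),('orange',293,349)):
    print(n,onz('top',u*k,v*k,0))
for n,u,v in(('blue',465,285),('green',421,271),('orange',380,258)):
    print(n,onz('scene',u*k,v*k,0))
for u,v in((142,232),(214,219),(158,405),(235,396)): print('lidcorner',onz('top',u*k,v*k,.075))
for c,s in(('scene',(350,165,560,310)),):
    im=cv2.imread('pics/scene0.png')
im=viewer.read_camera('scene'); c=cv2.resize(im[100:210,225:375],(750,550),interpolation=cv2.INTER_CUBIC); cv2.imwrite('pics/crop1.png',c)
print(ray('top',251,188))
E
```

```text
tab (array([0.53593207, 0.0332322 , 0.08444435]), np.float64(0.007221421700577807)) (array([0.54196694, 0.04138659, 0.08900592]), np.float64(0.0021963654461449804))
hinge (array([0.51708297, 0.1854925 , 0.06404549]), np.float64(0.0038408557280265945))
trayA (array([ 0.50129846, -0.36432286,  0.00582435]), np.float64(0.0010403493461724118)) trayB (array([ 0.43299984, -0.55471606,  0.00583757]), np.float64(0.008591934950318717))
blue [ 0.63473631 -0.01383395  0.        ]
green [ 0.55262106 -0.02573172  0.        ]
orange [ 0.46918358 -0.03737191  0.        ]
blue [ 0.63620164 -0.0081228   0.        ]
green [ 0.55157966 -0.0205411   0.        ]
orange [ 0.46802255 -0.03292775  0.        ]
lidcorner [0.66040145 0.20444176 0.075     ]
lidcorner [0.68093249 0.08533254 0.075     ]
lidcorner [0.37893309 0.16332873 0.075     ]
lidcorner [0.39179293 0.04169727 0.075     ]
(array([ 0.40713079, -0.20032098,  1.04386199]), array([ 0.16728521,  0.01722685, -0.98575889]))
```

View pics/crop1.png

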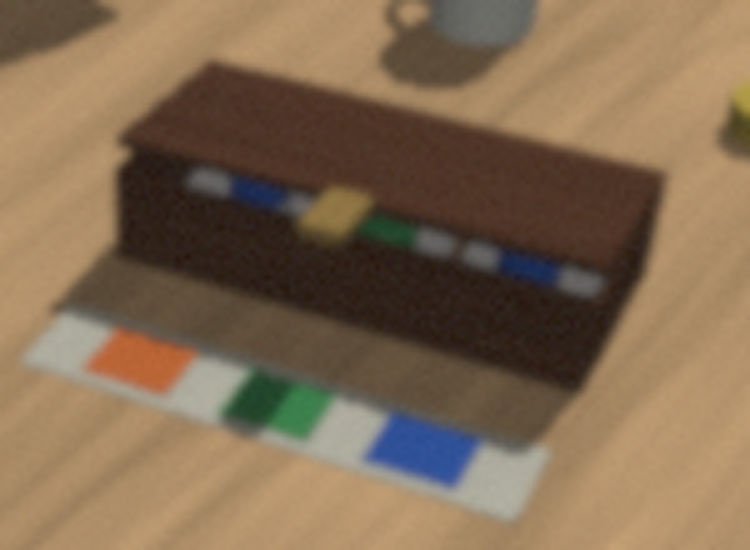

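The crop shows the jars' strip as blue, green, blue from left to right, and the squares as orange, green, blue. The wrong jar should therefore be the blue one at the orange end (x≈0.45). The tray nearest the base is the one at (0.50,-0.36), scene (268,372). First I spin the tool so it closes along the hinge line.

```bash
python3 -m handwheel '[[[0.06,0,0,0,6.9],[0.06,0,0,0,6.9],[0.06,0,0,0,6.9],[0.06,0,0,0,6.9],[0.06,0,0,0,6.9],[0.06,0,0,0,6.9],[0.06,0,0,0,6.9],[0.06,0,0,0,6.9],[0.06,0,0,0,6.9],[0.06,0,0,0,6.4]]]' 20
python3 -m handwheel '[[[0.06,-0.037,0.016,0,0],[0.06,-0.037,0.016,0,0],[0.06,-0.037,0.016,0,0],[0.06,-0.037,0.016,0,0],[0.06,-0.037,0.016,0,0],[0.06,-0.037,0.016,0,0],[0.06,-0.037,0.016,0,0],[0.06,-0.037,0.016,0,0],[0.06,-0.037,0.016,0,0],[0.06,-0.037,0.016,0,0],[0.06,-0.037,0.016,0,0],[0.06,-0.037,0.016,0,0]]]'
python3 -c "
from h import *
s=get_state();print(R.from_quat(s['tcp_rot']).as_matrix().round(3),s['eef_pos'])"
```

```text
time: 1.68
eef_pos: [0.1557, 0.6568, 0.2314]
tcp_rot: [0.657, 0.754, 0.0, 0.0]
contact_force: [-0.1, -0.6, 0.1]
opening: 0.705
finger_force: 0.0
time: 2.68
eef_pos: [0.4094, 0.2428, 0.2318]
tcp_rot: [0.655, 0.756, 0.001, 0.0]
contact_force: [0.3, 0.3, -0.4]
opening: 0.701
finger_force: 0.0
[[-0.142  0.99   0.001]
 [ 0.99   0.142  0.   ]
 [ 0.     0.001 -1.   ]] [0.40942848 0.24280579 0.23179873]
```

```bash
python3 -m handwheel '[[[0.06,-0.038,0.017,0,0],[0.06,-0.038,0.017,0,0],[0.06,-0.038,0.017,0.015,0],[0.06,-0.038,0.017,0.02,0],[0.06,-0.038,0.017,0.02,0],[0.06,-0.038,0.017,0.02,0],[0.06,0,0,0,0]]]'
python3 - <<'E'
from h import *
s=get_state();print(s['eef_pos'])
for c in('scene','top'):
    im=viewer.read_camera(c); cv2.imwrite(f'pics/{c}2.png',im)
    for n in('lid_tab',): print(c,[(round(r['confidence'],2),np.round(np.array(r['xy'])*[W,H],1)) for r in viewer.pinpoint(c,n)])
    ms=viewer.outline_of(c,'lid_tab')
    for m in ms[:1]: print(c,m['confidence'],np.round(np.array(m['extent'])*[W,H,W,H],1))
a=cv2.imread('pics/scene2.png')[60:200,220:360];b=cv2.imread('pics/top2.png')[120:260,90:230]
cv2.imwrite('pics/crop2.png',cv2.resize(np.hstack([a,b]),(800,400),interpolation=cv2.INTER_CUBIC))
E
```

```text
time: 3.27
eef_pos: [0.5349, 0.0407, 0.1593]
tcp_rot: [0.657, 0.754, -0.002, -0.001]
contact_force: [-0.9, -0.3, -0.8]
opening: 0.701
finger_force: 0.0
[0.53492382 0.04073738 0.15927006]
scene [(0.8, array([290.7, 144.6])), (0.39, array([302.8, 144.4]))]
scene 0.65 [247.1 113.9 113.6  42.2]
top [(0.57, array([162.8, 198.8]))]
top 0.93 [ 97.8 147.5  69.6 124. ]
```

View pics/crop2.png

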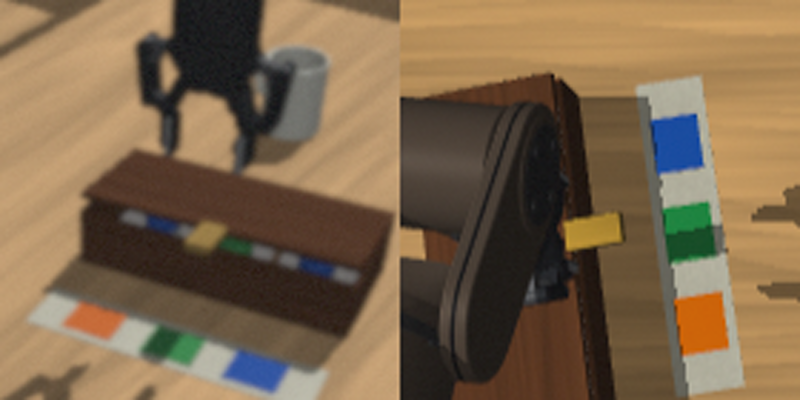

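The fingers stand 70 mm above the tab. In the scene crop the fingertips are at (170,150) and (240,165), the tab at (207,237), and in the top crop the tab is at (595,231). I'll triangulate the tab again and use the known TCP as a check on the calibration.

```bash
python3 - <<'E'
from h import *
print('tab',tri((291.5,144),(161.4,200.7)),tri((290.7,144.6),(162.8,198.8)))
def proj(c,P):
    p=viewer.camera_params(c); f=H/2/np.tan(np.radians(p['fov_y'])/2)
    q=R.from_quat(p['attitude']).inv().apply(P-p['xyz']); return p['cx']+f*q[0]/-q[2],p['cy']-f*q[1]/-q[2]
P=get_state()['eef_pos']; print(proj('scene',P),proj('scene',np.array([.542,.032,.087])),proj('top',np.array([.542,.032,.087])))
for u,v in((569,250),(560,217),(616,213),(624,243)): print(onz('top',(u-400)/2.857+90,v/2.857+120,.09))
E
```

```text
tab (array([0.5434299 , 0.03357836, 0.08693527]), np.float64(0.005433815683828229)) (array([0.54608141, 0.02843557, 0.08942806]), np.float64(0.0015158026952671083))
(np.float64(292.18317422246145), np.float64(115.79356037910915)) (np.float64(289.7507040763219), np.float64(144.3179396919985)) (np.float64(161.30840105355765), np.float64(200.39894793273928))
[0.52480137 0.05992846 0.09      ]
[0.55277884 0.06844221 0.09      ]
[0.55560527 0.02132344 0.09      ]
[0.53015611 0.01394741 0.09      ]
```

```bash
python3 -m handwheel '[[[0.06,-0.01,0.007,0,0],[0.06,0,0,0.035,0],[0.06,0,0,0.035,0],[0.06,0,0,0.021,0],[0.06,0,0,0,0]]]'
python3 -m handwheel '[[[0,0,0,0,0],[0,0,0,0,0],[0,0,0,0,0],[0,0,0,0,0],[0,0,0,0,0]]]' 20
```

```text
time: 3.98
eef_pos: [0.5391, 0.0375, 0.0674]
tcp_rot: [0.655, 0.756, -0.003, -0.004]
contact_force: [-1.0, 0.5, -0.1]
opening: 0.702
finger_force: 0.0
time: 4.4
eef_pos: [0.5427, 0.0363, 0.0736]
tcp_rot: [0.655, 0.756, -0.0, 0.0]
contact_force: [-3.5, -3.5, 1.9]
opening: 0.293
finger_force: 24.9
```

The opening reads 25 mm with 25 N on the pad, so the tab is pinched. Next I swing the lid along its arc.

```bash
python3 -m handwheel '[[[0,0.003,0,-0.013,0],[0,0.0036,0,-0.0134,0],[0,0.0062,0,-0.0148,0],[0,0.0072,0,-0.0142,0],[0,0.009,0,-0.0133,0],[0,0.0098,0,-0.0125,0],[0,0.0115,0,-0.0113,0],[0,0.0122,0,-0.0103,0],[0,0,0,0,0]]]'
```

```text
time: 5.15
eef_pos: [0.533, 0.1012, 0.1768]
tcp_rot: [0.654, 0.756, 0.0, -0.001]
contact_force: [-4.4, -0.7, -0.3]
opening: 0.293
finger_force: 23.7
```

```bash
python3 -m handwheel '[[[0,0.0133,0,-0.009,0],[0,0.0141,0,-0.0074,0],[0,0.0148,0,-0.006,0],[0,0.0153,0,-0.0046,0],[0,0.0157,0,-0.003,0],[0,0.016,0,-0.0014,0],[0,0.016,0,0.0002,0],[0,0.0159,0,0.0017,0],[0,0.0158,0,0.003,0],[0,0,0,0,0]]]'
python3 - <<'E'
from h import *
a=viewer.read_camera('scene')[60:200,200:387]
cv2.imwrite('pics/crop3.png',cv2.resize(a,(748,560),interpolation=cv2.INTER_CUBIC))
E
```

```text
time: 5.98
eef_pos: [0.5125, 0.2368, 0.201]
tcp_rot: [0.654, 0.756, -0.001, -0.002]
contact_force: [-5.2, 1.3, -3.2]
opening: 0.295
finger_force: 19.8
```

View pics/crop3.png

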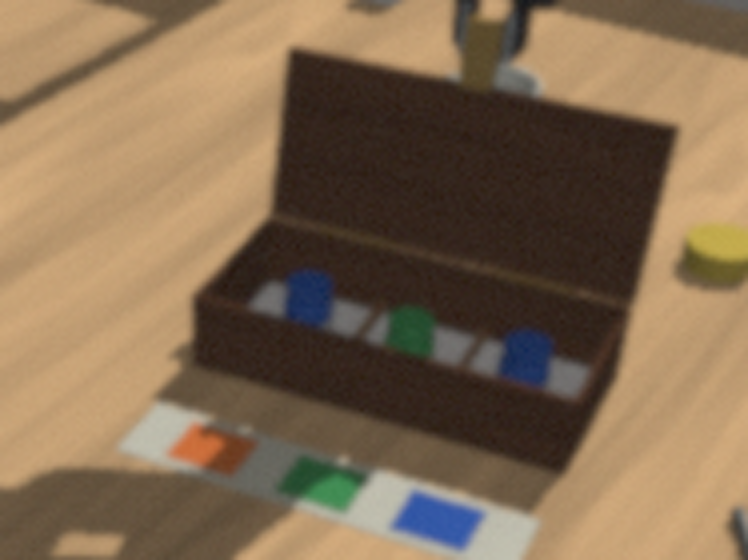

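The lid stands past vertical, at about 1.75 rad. The jars in the crop are blue (310,297), green (411,330) and blue (526,357), against orange, green and blue squares. The blue jar at the orange end is the wrong one. I release the tab, rise, and measure that jar and the tray.

```bash
python3 -m handwheel '[[[0.06,0,0,0,0],[0.06,0,0,0,0],[0.06,0,0,0,0],[0.06,0,0,-0.025,0],[0.06,0,0,-0.035,0],[0.06,0,0,-0.035,0],[0.06,0,0,0,0]]]'
python3 - <<'E'
from h import *
for c in('scene','top'):
    im=viewer.read_camera(c); cv2.imwrite(f'pics/{c}4.png',im)
    for n in('blue_a_center','green_center','lid_tab','tray_in'): print(c,n,[(round(r['confidence'],2),np.round(np.array(r['xy'])*[W,H],1)) for r in viewer.pinpoint(c,n)])
    print([(round(m['confidence'],2),np.round(np.array(m['extent'])*[W,H,W,H],1)) for m in viewer.look_for(c,'blue_a_center')])
b=cv2.imread('pics/top4.png')[120:280,40:240]
cv2.imwrite('pics/crop4.png',cv2.resize(b,(750,600),interpolation=cv2.INTER_CUBIC))
E
```

```text
time: 6.62
eef_pos: [0.5186, 0.2348, 0.3069]
tcp_rot: [0.655, 0.755, 0.007, 0.005]
contact_force: [1.3, -0.2, 2.4]
opening: 0.7
finger_force: 0.0
scene blue_a_center [(0.66, array([328.9, 153. ]))]
scene green_center [(0.66, array([300.2, 143.4]))]
scene lid_tab [(0.92, array([318.1,  69.5]))]
scene tray_in [(0.95, array([ 92.1, 293.1])), (0.6, array([179.4, 249. ]))]
[(0.59, array([324.2, 147.6,  13.8,  10.6]))]
top blue_a_center [(0.56, array([127.3, 175.5]))]
top green_center [(0.6, array([134.6, 208.5]))]
top lid_tab [(0.66, array([ 51.1, 204.8]))]
top tray_in [(0.94, array([316.4, 219.4])), (0.56, array([399. , 242.4]))]
[(0.62, array([116.3, 169.2,  16.7,  17. ])), (0.62, array([292.5, 195.2,  59.7,  51.9]))]
```

View pics/crop4.png

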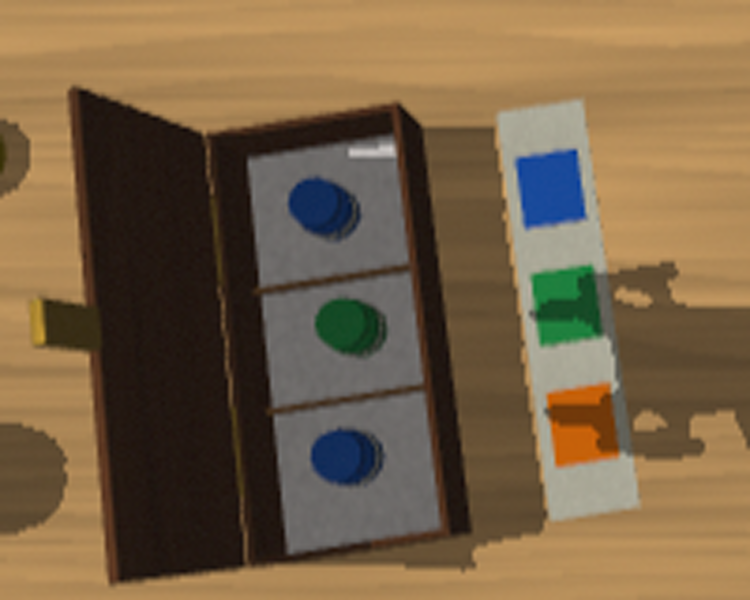

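The top crop shows the open case: wrong blue jar's cap at (338,455), green at (345,325), the other blue at (320,205). The lid is leaning back and the tab is at (60,322).

```bash
python3 - <<'E'
from h import *
print('jarcap',tri((277.5,129.3),(130.1,241.3)),onz('top',130.1,241.3,.052),onz('scene',277.5,129.3,.052))
print('body',onz('top',349/3.75+40,459/3.75+120,.03))
print('green',onz('top',345/3.75+40,325/3.75+120,.052),'blue',onz('top',320/3.75+40,206/3.75+120,.052))
for uv in ((483,329.5),): print('tray',onz('top',uv[0]*2/3,uv[1]*2/3,.022))
for uv in((445,294),(521,291),(524,367),(446,370)):print(onz('top',uv[0]*2/3,uv[1]*2/3,.022))
for uv in((208,375),(268,327),(329,360),(270,418)):print('s',onz('scene',uv[0]*2/3,uv[1]*2/3,.022))
E
```

```text
jarcap (array([0.44844354, 0.11426762, 0.05820932]), np.float64(0.005223442914299005)) [0.44670203 0.11443559 0.052     ] [0.44470102 0.12531847 0.052     ]
body [0.44477224 0.11384023 0.03      ]
green [0.53207855 0.11318847 0.052     ] blue [0.61276779 0.13330788 0.052     ]
tray [ 0.49722004 -0.36101386  0.022     ]
[ 0.55838246 -0.29886133  0.022     ]
[ 0.5619806  -0.42791403  0.022     ]
[ 0.43402469 -0.4266418   0.022     ]
[ 0.43035594 -0.2969385   0.022     ]
s [ 0.4401513  -0.42660129  0.022     ]
s [ 0.44224094 -0.30371684  0.022     ]
s [ 0.5653468  -0.30071289  0.022     ]
s [ 0.56658049 -0.42829072  0.022     ]
```

```bash
python3 -m handwheel '[[[0.056,-0.0273,-0.0217,0,0],[0.056,-0.0273,-0.0217,0,0],[0.056,-0.0273,-0.0217,0,0],[0.056,-0.0273,-0.0217,0,0],[0.056,0,0,0.035,0],[0.056,0,0,0.04,0],[0.056,0,0,0.04,0],[0.056,0,0,0.04,0],[0.056,0,0,0,0],[0.056,0,0,0,0],[0.056,0,0,0,0]]]'
python3 - <<'E'
from h import *
s=get_state();print(s['eef_pos'],s['tcp_rot'])
b=viewer.read_camera('scene')[70:190,220:370]
cv2.imwrite('pics/crop5.png',cv2.resize(b,(750,600),interpolation=cv2.INTER_CUBIC))
E
```

```text
time: 8.13
eef_pos: [0.4455, 0.1139, 0.1437]
tcp_rot: [0.655, 0.756, 0.001, 0.001]
contact_force: [-0.4, 0.7, 0.3]
opening: 0.655
finger_force: 0.0
[0.44548071 0.11389586 0.14365595] [0.65494012 0.75567908 0.00107954 0.0011832 ]
```

View pics/crop5.png

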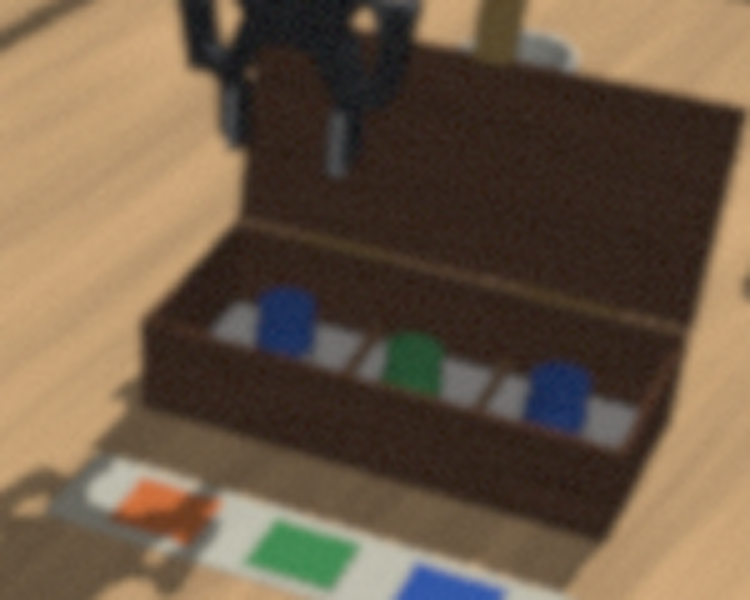

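The fingertips straddle the jar's column: their middle is at crop x≈284 and the jar is at x≈287. Now I descend.

```bash
python3 -m handwheel '[[[0.056,0.001,0.001,0.03,0],[0.056,0,0,0.03,0],[0.056,0,0,0.03,0],[0.056,0,0,0.02,0],[0.056,0,0,0.009,0],[0.056,0,0,0,0],[0.056,0,0,0,0],[0.056,0,0,0,0]]]'
python3 -m handwheel '[[[0.03,0,0,0,0],[0.03,0,0,0,0],[0.03,0,0,0,0],[0.03,0,0,0,0],[0.03,0,0,0,0]]]' 30
```

```text
time: 8.85
eef_pos: [0.4472, 0.1151, 0.0249]
tcp_rot: [0.655, 0.756, 0.002, 0.002]
contact_force: [0.8, 0.7, 0.6]
opening: 0.652
finger_force: 0.0
time: 9.27
eef_pos: [0.4466, 0.115, 0.0245]
tcp_rot: [0.655, 0.756, 0.001, 0.001]
contact_force: [-1.8, -0.1, 5.7]
opening: 0.427
finger_force: 29.8
```

The reading is 36.5 mm (the tab read 1 mm low too), so the jar is held by its body. I lift it.

```bash
python3 -m handwheel '[[[0.03,0,0,-0.01,0],[0.03,0,0,-0.02,0],[0.03,0,0,-0.03,0],[0.03,0,0,-0.03,0],[0.03,0,0,-0.03,0],[0.03,0,0,-0.02,0],[0.03,0,0,0,0],[0.03,0,0,0,0]]]'
python3 - <<'E'
from h import *
b=viewer.read_camera('scene')[40:190,220:370]
cv2.imwrite('pics/crop6.png',cv2.resize(b,(600,600),interpolation=cv2.INTER_CUBIC))
E
```

```text
time: 9.93
eef_pos: [0.4454, 0.115, 0.164]
tcp_rot: [0.655, 0.756, 0.001, 0.001]
contact_force: [0.2, -1.1, -1.3]
opening: 0.428
finger_force: 30.5
```

View pics/crop6.png

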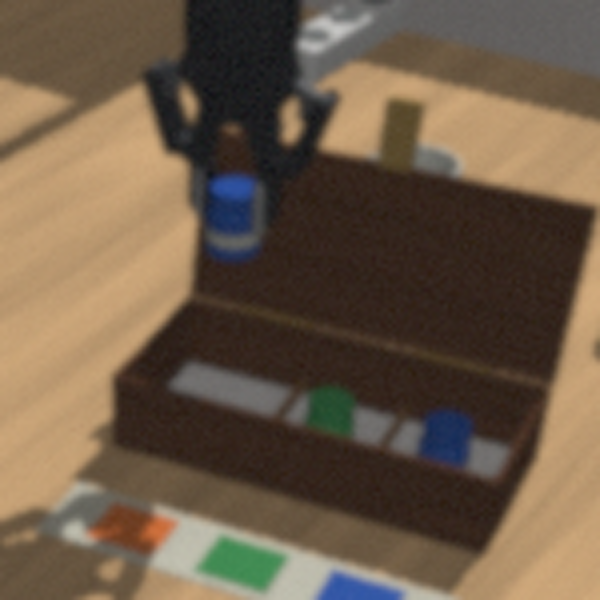

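The jar hangs upright in the fingers at crop (235,215), and the other two jars and the lid are undisturbed. I carry it to the tray nearest the base.

```bash
python3 -m handwheel '[[[0.03,-0.012,-0.001,0,0],[0.03,-0.024,-0.001,0,0],[0.03,-0.024,-0.001,0,0],[0.03,-0.024,-0.001,0,0],[0.03,-0.024,-0.001,0,0],[0.03,-0.024,-0.001,0,0],[0.03,-0.024,-0.001,0,0],[0.03,-0.024,-0.001,0,0],[0.03,-0.024,-0.001,0,0],[0.03,-0.024,-0.001,0,0],[0.03,-0.024,-0.001,0,0],[0.03,-0.024,-0.001,0,0]]]'
python3 -m handwheel '[[[0.03,-0.024,-0.001,0,0],[0.03,-0.024,-0.001,0,0],[0.03,-0.024,-0.001,0,0],[0.03,-0.024,-0.001,0,0],[0.03,-0.024,0,0,0],[0.03,-0.024,0,0,0],[0.03,-0.024,0,0,0],[0.03,-0.024,0,0,0],[0.03,-0.012,0,0,0],[0.03,0,0,0,0],[0.03,0,0,0,0],[0.03,0,0,0,0]]]'
```

```text
time: 10.98
eef_pos: [0.4705, -0.1604, 0.1596]
tcp_rot: [0.655, 0.756, -0.0, -0.003]
contact_force: [0.2, -0.6, -1.4]
opening: 0.422
finger_force: 30.5
time: 11.98
eef_pos: [0.4966, -0.3609, 0.1611]
tcp_rot: [0.655, 0.756, 0.0, -0.001]
contact_force: [0.1, -0.0, -0.6]
opening: 0.428
finger_force: 30.5
```

```bash
python3 -m handwheel '[[[0.03,0.001,0.002,0.025,0],[0.03,0,0,0.03,0],[0.03,0,0,0.03,0],[0.03,0,0,0.025,0],[0.03,0,0,0.015,0],[0.03,0,0,0.005,0],[0.03,0,0,0,0],[0.03,0,0,0,0],[0.03,0,0,0,0]]]'
python3 - <<'E'
from h import *
b=viewer.read_camera('scene')[170:300,110:260]
cv2.imwrite('pics/crop7.png',cv2.resize(b,(690,598),interpolation=cv2.INTER_CUBIC))
E
```

```text
time: 12.73
eef_pos: [0.5, -0.3618, 0.0344]
tcp_rot: [0.655, 0.756, -0.0, 0.002]
contact_force: [0.8, 0.8, -0.4]
opening: 0.426
finger_force: 30.5
```

View pics/crop7.png

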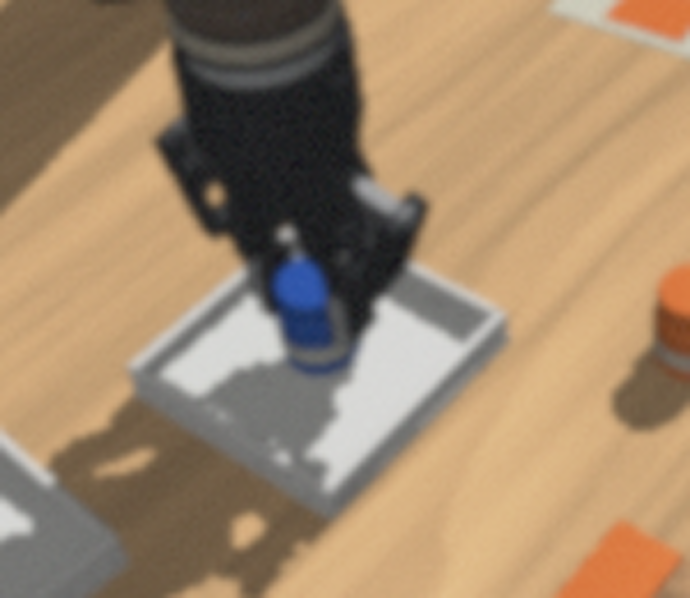

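The jar hangs upright just above the middle of the tray floor, at crop (315,320). I lower it in small steps.

```bash
python3 -m handwheel '[[[0.03,0,0,0.002,0],[0.03,0,0,0.002,0],[0.03,0,0,0.002,0],[0.03,0,0,0,0],[0.03,0,0,0,0],[0.03,0,0,0,0]]]'
```

```text
time: 13.28
eef_pos: [0.4989, -0.3612, 0.0263]
tcp_rot: [0.655, 0.756, 0.0, -0.0]
contact_force: [-1.9, -0.3, -1.6]
opening: 0.422
finger_force: 30.5
```

```bash
python3 -m handwheel '[[[0.03,0,0,0.001,0],[0.03,0,0,0.001,0],[0.03,0,0,0,0],[0.03,0,0,0,0],[0.03,0,0,0,0]]]'
```

```text
time: 13.7
eef_pos: [0.4991, -0.3615, 0.0256]
tcp_rot: [0.655, 0.756, -0.0, -0.0]
contact_force: [-1.2, 1.5, 5.1]
opening: 0.422
finger_force: 31.1
```

The force now reads 5 N upward at the expected height, so the jar stands on the floor. I release gently and rise.

```bash
python3 -m handwheel '[[[0.04,0,0,0,0],[0.043,0,0,0,0],[0.048,0,0,0,0],[0.056,0,0,0,0],[0.056,0,0,0,0],[0.056,0,0,0,0],[0.056,0,0,-0.01,0],[0.056,0,0,-0.025,0],[0.056,0,0,-0.035,0],[0.056,0,0,-0.035,0],[0.056,0,0,-0.035,0],[0.056,0,0,0,0]]]'
python3 -m handwheel '[[[0.056,0.02,0,-0.03,0],[0.056,0.03,0,-0.03,0],[0.056,0.035,0,0,0],[0.056,0.035,0,0,0],[0.056,0,0,0,0],[0.056,0,0,0,0],[0.056,0,0,0,0]]]'
python3 - <<'E'
from h import *
cv2.imwrite('pics/scene8.png',cv2.resize(viewer.read_camera('scene'),(768,576),interpolation=cv2.INTER_CUBIC))
E
```

```text
time: 14.7
eef_pos: [0.5026, -0.3647, 0.1749]
tcp_rot: [0.655, 0.756, -0.001, 0.008]
contact_force: [0.7, -0.9, 1.1]
opening: 0.653
finger_force: 0.0
time: 15.28
eef_pos: [0.4821, -0.2433, 0.2244]
tcp_rot: [0.655, 0.756, -0.0, 0.001]
contact_force: [-0.3, -0.5, -0.6]
opening: 0.655
finger_force: 0.0
```

View pics/scene8.png

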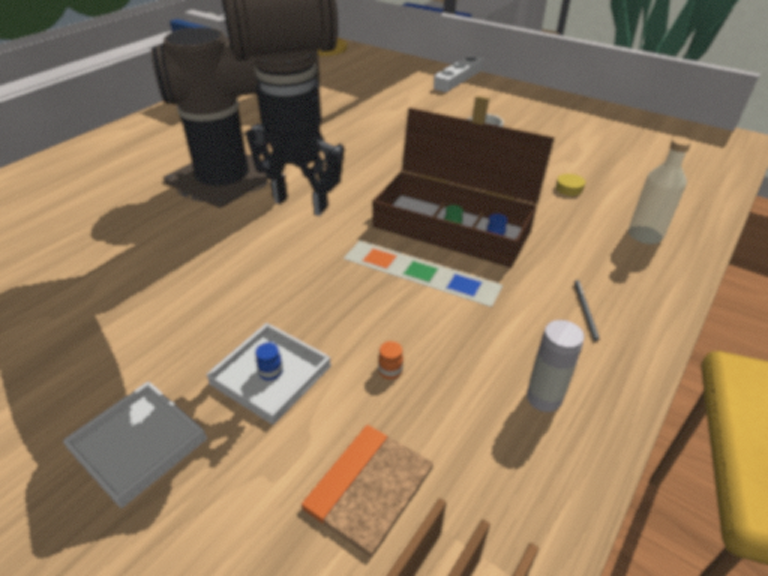

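The blue jar stands upright in the nearer tray at (268,360). The lid is open, and the green and blue jars stand in the case at (454,214) and (497,224). The arm is clear of everything.

```bash
python3 -c "
from plant import sign_off
print(sign_off())"
```

```text
the job is handed in; nothing more can be done
None
```

The case lid is open, the blue jar from the orange square's compartment stands upright in the white tray nearest the base, the other two jars were left in place, and the job is handed in at about 15 s of the 48 s limit.

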